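# Clamp a spread filler and take off its odd-threaded nozzle cap

## Robot

A 6-joint arm with a two-finger parallel gripper is mounted at the origin on the work surface. World frame = base frame: x ahead of the robot, y to its left, z up, the work surface at z = 0. Lengths are in m, angles in rad, forces in N, time in s.
With the tool pointing down it reaches from about 0.375 to 0.9 m from the base axis. Payload 3.1 kg.
Tool frame: the origin (TCP) lies on the front face of the gripper's body, between the roots of the fingers; the fingertips stand 73 mm ahead of it and the grasp point (between the pads) lies 54 mm ahead of it; z points along the fingers, y is the direction in which the jaws open and shut (so a half turn about z gives the same grasp; the last joint's range is limited). The gripper opens to 85 mm and grips with 20 to 120 N. Pads are 22 mm wide; open, the fingers measure 114 mm over their backs; the gripper's body (76 mm by 85 mm) begins 54 mm behind the grasp point. The pads swing forward as they close: fully open they stand 13 mm farther back than shut.
Start: joints at [1.038, 0.527, 1.433, -0, 1.181, -0.178], TCP at [0.216, 0.586, 0.304] pointing down, gripper open.
Joint ranges: [-3.08, 3.08], [-0.75, 2.2], [0.22, 2.44], [-1.43, 4.57], [0, 2.65], [-2.85, 2.85]. Speed limits (rad/s): [2.79, 2.79, 3.14, 3.14, 3.14, 3.14].

## Interface

Orientations are given as a unit quaternion [w, x, y, z].
In Python, from workcell import env gives the robot as it stands.
- The arm moves only by the tool arm_command, never from a script. Its arguments are lists of equal length, an entry for each row: "claw": the finger opening in cm, from 0 to 8.54; "dp": the shift along the tool's x, y, z in cm, a list of three; "spin": the turn about the tool's z in degrees. A call has 1 to 12 rows; each row shifts and turns the commanded pose from where the row before left it, along the tool's axes as they then stand; what a row does not reach is not made up. A row lasts 1/8 s, in which the tool goes at most 62.5 mm and 10.7 degrees, less where a joint would pass 70% of its speed; a pose out of reach is approached as far as the arm can. A call with a gripper value outside its range is refused whole. The fingers move at their own pace and stop on an object; "grip_force" is the grip in N (left out, the last holds). Time passes only in rows, so rows that do not move let the fingers close. It gives the time, the measured TCP pose, the force and the opening at its end, in the units of the state.
- env.get_obs(): the state, without advancing time (a new reading comes with each control period).
- env.read_camera(name): name is "scene" or "side" or "wrist"; returns a dict with "frame" (480x640x3 uint8, red, green, blue), "z_map" (480x640 float32, m along the optical axis (not along the pixel's ray), 0 where there is no reading), "fov_y" (degrees; the focal length in pixels is half the picture's height over the tangent of half this angle, whatever the lens; pixels are square), "cx", "cy" (the principal point, pixels), "R" (3x3) and "t" (3): a world point X has camera coordinates R X + t. Camera axes: x right, y down, z forward; pixel columns grow to the right and rows downward; lengths in m; the calibration is good to about 2 mm. A picture is of the moment at which its call begins.
- env.hand_in(): hands the job in, once; it reports no verdict.
The state is a dict: "time_s": time; "joint_pos": joint angles; "dq": joint speeds; "joint_torque": joint torques, N m; "ee_pos": TCP position; "tcp_rot": TCP orientation; "ft_force": force on the tool from outside, world axes, zero at the start; "torque": the same for the moment, N m; "finger_gap": finger opening in m.
Only numpy, scipy, OpenCV 4.12 (cv2) and the standard library are available. Lean on these libraries where they do the work, as an engineer would, in place of code of your own. Each camera call takes 0.05 s, during which the arm holds its last target.

## Task

A steel spread filler is standing loose in the bench chuck. Swing the chuck's red-pinned handle clockwise (seen from above) until the jaws grip the filler firmly, then unscrew the filler's blue nozzle cap: its thread may be left- or right-handed, so find out by trying which way it loosens. Lift the cap well clear above the filler, about a hand's breadth, and finish still holding it up, with the filler left clamped in the chuck and the spare filler and the other things on the table undisturbed.

Things in the scene. Friction and masses are not known exactly. Their poses are not given: they have to be found in the camera images.
- chuck_face (a point): Centre of the chuck's flat top face, on its vertical axis, 42 mm above the table; z up. The chuck (dark steel, 80 mm across) stands on an aluminium plate with, 185 mm away, a white plinth carrying an identical capped spare filler, to be left alone.
- cap_seat (a point): Fixed point on the chuck's axis, 74.5 mm above its face: where the cap's centre is while screwed on. The filler below it: hexagonal foot 40 mm across flats, 24 mm high, standing on the chuck's face; 36 mm round barrel; 44 mm shoulder under the cap, 60 mm above the chuck's face; 27 mm round neck inside the cap, 21 mm tall.
- sleeve (a joint): Angle (rad) of the chuck's sleeve, the steel ring with the handle: grows clockwise seen from above, moving the three jaws in by 6 mm per rad. Starts at 0 to 0.35, jaws open; they meet the filler's foot near 1.0. It has 0.4 N m of friction and stays where it is left, keeping the jaws tight; 10 to 20 N at the pin tightens firmly.
- handle_pin (a point): Grip point on the handle's upright red pin: 16 mm across, from 26 to 92 mm above the table, this point 70 mm above the table on the pin's axis. The pin stands 100 mm from the chuck's axis, on the robot's side, and circles the axis as the sleeve turns.
- jaw_1: One of three grey sliding jaws on the chuck's face (22 mm long, 18 mm wide, 17 mm high); origin on the chuck's axis at table height when the jaw is fully open; its x axis points outwards along its slide.
- jaw_2: The second jaw, likewise.
- jaw_3: The third jaw, likewise.
- cap_center (a point): Centre (half-way up) of the 29 mm high, 48 mm round blue cap on the filler in the chuck; a white 20 mm nozzle on top ends 31.5 mm above it; white stripe along x; z up; 70 g. Turned the right way (unknown, differs by case) it meets a stop after about 80 degrees, free to rise 0 to 3 mm, and lifts off from 62 degrees on. The wrong way it stops hard within 10 degrees.
- spare_cap_center (a point): The same point of the identical cap on the spare filler, on the white plinth. To be left alone.
- bowl: Steel bowl, 150 mm across, 70 mm high; origin under its centre. Leave alone.
- jar: Jar with a red lid, 72 mm across, 100 mm high; origin under its centre. Leave alone.
- spatula: Spatula lying on the table; origin on its underside. Leave alone.
- cup: White cup, 72 mm across, 90 mm high; origin under its centre. Leave alone.
- bottle: Amber bottle, 64 mm across, 200 mm high; origin under its centre. Leave alone.
Not all that is in view belongs to the job. Leave any brown or turquoise look-alike of the part that bears cap_center alone.

How it is judged:
On the way, in this order (a step that is already met when the one before it is completed fails the run):
1. the three jaws are closed on the filler while its cap is still screwed on (contact force between each of jaw_1, jaw_2, jaw_3 and anything else above 4 N and value of joint sleeve above 0.85 rad and z of cap_center in the frame of chuck_face below 0.085 m and angle between the x axis of cap_center and the x axis of chuck_face, either way round below 0.5 rad), for 0.3 s.
2. the cap is turned (50 degrees or more) while still down on the neck and the jaws still grip (contact force between each of jaw_1, jaw_2, jaw_3 and anything else above 4 N and angle between the x axis of cap_center and the x axis of chuck_face, either way round above 0.87 rad and z of cap_center in the frame of chuck_face below 0.085 m and horizontal distance between cap_center and chuck_face below 0.006 m), for 0.1 s.
At the end, for the whole second after the job is handed in: The cap is held in the fingers (over 1 N), at least 50 mm above where it was screwed on and within 150 mm sideways of the chuck's axis; the filler is still gripped by all three jaws (over 4 N each, sleeve beyond 0.85 rad) (contact force between each of jaw_1, jaw_2, jaw_3 and anything else above 4 N and value of joint sleeve above 0.85 rad and z of cap_center in the frame of chuck_face above 0.125 m and horizontal distance between cap_center and chuck_face below 0.15 m and contact force between cap and the fingers above 1 N); the arm keeps its last pose, push and grip.
It fails at once if the spare filler's cap or another thing on the table was shifted by more than 25 mm (distance of any of spare_cap_center, bowl, jar, spatula, cup, bottle from where it was at the start of the episode above 0.025 m).
It also fails if it takes over 66 s, if anything falls off the work surface, if the arm or the gripper's body presses on something with over 40 N, if the wrist force passes 120 N, or if a joint passes its speed limit or range.

## Working session

There is one attempt and no reset: what is moved stays moved. The work goes in short steps, Python scripts to look and compute and a tool call to move; the robot and the scene stay as the last step left them, time stands still between calls to the robot, and variables do not carry over. Pictures are saved under pics/ and viewed, and the job is handed in when it is done.

Besides the shell and the picture viewer there is one more tool, called after "Call:" by a JSON object that holds its "method" and its "body". arm_command: Moves the arm, as the interface text tells. Its arguments: {"type":"object","properties":{"claw":{"type":"array"},"dp":{"type":"array"},"spin":{"type":"array"},"grip_force":{"type":"number"}},"required":["claw","dp","spin"]}

```bash
mkdir -p pics; ls
cat > h.py <<'E'
import numpy as np, cv2
from workcell import env
def cam(n):
    c=env.read_camera(n); c['f']=240/np.tan(np.radians(c['fov_y'])/2); return c
def ray(c,u,v,z):
    d=c['R'].T@np.array([(u-c['cx'])/c['f'],(v-c['cy'])/c['f'],1]); o=-c['R'].T@c['t']
    return o+d*(z-o[2])/d[2]
def proj(c,X):
    p=c['R']@np.array(X)+c['t']; return c['f']*p[:2]/p[2]+[c['cx'],c['cy']]
def pts(c):
    v,u=np.mgrid[:480,:640]; z=c['z_map']
    P=np.stack([(u-c['cx'])/c['f']*z,(v-c['cy'])/c['f']*z,z],-1)
    return (P-c['t'])@c['R']
def save(c,n): cv2.imwrite('pics/'+n,c['frame'][:,:,::-1])
E
python3 - <<'E'
from h import *
o=env.get_obs(); print(o)
for n in ['scene','side','wrist']:
    c=cam(n); save(c,n+'0.png'); print(n,c['fov_y'],c['cx'],c['cy'],-c['R'].T@c['t'],(c['z_map']>0).mean())
E
```

```text
pics
{'time_s': 0.0, 'joint_pos': array([ 1.03850115e+00,  5.28418785e-01,  1.43390131e+00,  1.74961774e-05,
        1.18137121e+00, -1.78484734e-01]), 'dq': array([ 3.29052552e-04,  3.07987782e-04,  8.68770758e-04, -7.42801640e-05,
       -1.25333152e-03,  2.94497439e-04]), 'joint_torque': array([-1.09736149e-03, -4.42348337e+01, -1.78023416e+01, -2.92603017e-04,
        8.63272900e-03, -5.68274302e-06]), 'ee_pos': array([0.21622065, 0.58581627, 0.30296287]), 'tcp_rot': array([-3.72703470e-04,  1.75987123e-01,  9.84391909e-01, -9.80940030e-04]), 'ft_force': array([-0.17415493, -0.40746474, -0.30795446]), 'torque': array([-0.04728556,  0.09693309,  0.00012159]), 'finger_gap': 0.08551856612912764}
scene 50.896876088910616 329.4156808611734 245.20529022276077 [ 1.2958593  -0.1068039   0.99702567] 0.9960774739583333
side 50.18440813772399 316.4048839882905 240.9962460817522 [ 0.48575088 -1.06271416  0.80443918] 0.995830078125
wrist 66.13726601359623 316.04263357511735 238.3678418240865 [0.14048478 0.61365779 0.37235097] 0.9959147135416667
```

View pics/scene0.png

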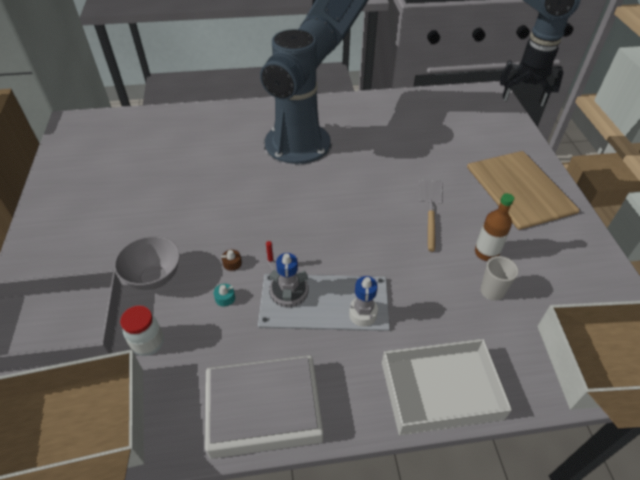

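View pics/side0.png

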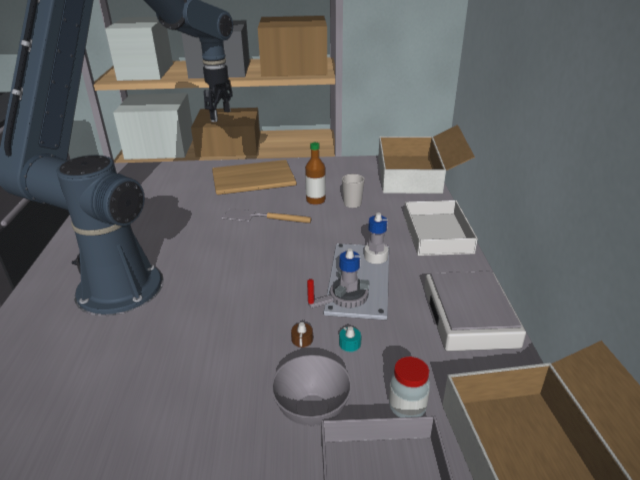

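View pics/wrist0.png

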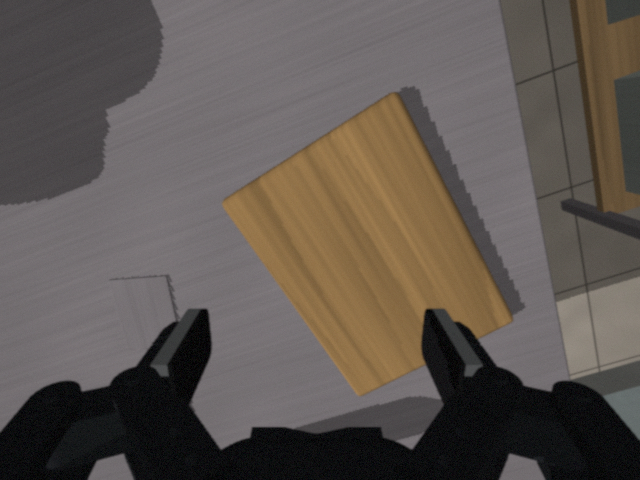

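The scene view shows two blue caps. The one at (287,265) stands on the dark chuck beside the red pin at (269,251), and the one at (366,289) is the spare on the white plinth. The brown (231,260) and turquoise (224,294) caps are look-alikes. In the side view the target is at (349,262) and the spare at (377,224). I'll measure it and confirm with a crop.

Run:
```python
from h import *
for n in ['scene','side']:
    c=cam(n); P=pts(c); hsv=cv2.cvtColor(c['frame'],cv2.COLOR_RGB2HSV)
    for nm,lo,hi in [('blue',(108,150,60),(125,255,255)),('red',(0,180,60),(4,255,255)),('red2',(174,180,60),(180,255,255))]:
        m=cv2.inRange(hsv,lo,hi); k,l,s,ce=cv2.connectedComponentsWithStats(m)
        for i in range(1,k):
            if s[i,4]>25:
                q=P[l==i]; z=q[:,2]; top=np.percentile(z,95); print(n,nm,s[i],ce[i].round(1),'med',np.median(q,0).round(4),'min',q.min(0).round(3),'max',q.max(0).round(3))
    x0,y0=((220,200) if n=='scene' else (280,190)); cv2.imwrite(f'pics/crop_{n}.png',cv2.resize(c['frame'][y0:y0+150,x0:x0+200,::-1],(800,600),interpolation=cv2.INTER_CUBIC))
```

```text
scene blue [289 255   8  21 113] [292.5 265.7] med [ 0.6014 -0.069   0.1303] min [ 0.571 -0.107  0.11 ] max [ 1.296 -0.06   0.997]
scene blue [277 256   7  19  88] [280.  265.9] med [ 0.5973 -0.0967  0.1307] min [ 0.571 -0.103  0.111] max [ 0.607 -0.09   0.134]
scene blue [356 278   9  22 124] [359.6 289.4] med [0.6832 0.0656 0.1302] min [0.655 0.058 0.109] max [0.696 0.075 0.135]
scene blue [369 279   7  21  85] [372.3 289.7] med [0.6893 0.0921 0.1307] min [0.661 0.083 0.11 ] max [0.698 0.101 0.136]
scene red [267 243   5  17  43] [269.2 250.4] med [ 0.4998 -0.1174  0.0754] min [ 0.493 -0.121  0.041] max [ 1.296 -0.107  0.997]
scene red [122 307  29  26 579] [136.1 319.2] med [ 0.6744 -0.4035  0.1005] min [ 0.64  -0.433  0.093] max [ 1.296 -0.107  0.997]
side blue [369 216  17  18 208] [376.5 226. ] med [0.6648 0.0613 0.1207] min [ 0.486 -1.063  0.098] max [0.69  0.096 0.804]
side blue [340 252  19  20 258] [348.4 263.3] med [ 0.5786 -0.1019  0.122 ] min [ 0.486 -1.063  0.1  ] max [ 0.603 -0.064  0.804]
side red [308 280   6  23 118] [310.2 291.2] med [ 0.4898 -0.1254  0.0622] min [ 0.484 -0.131  0.029] max [ 0.496 -0.12   0.094]
side red [395 357  33  30 793] [411.1 371.5] med [ 0.6672 -0.4144  0.0995] min [ 0.486 -1.063  0.084] max [ 0.698 -0.377  0.804]
```

View pics/crop_scene.png

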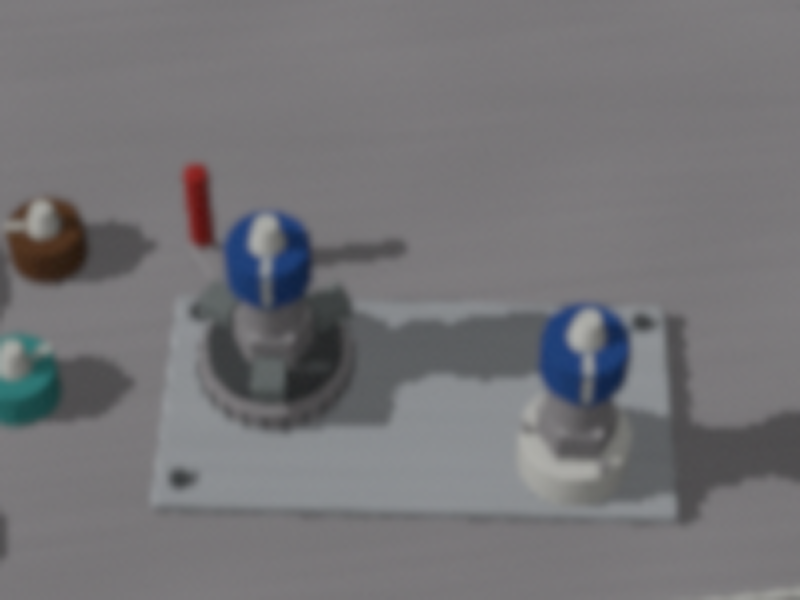

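View pics/crop_side.png

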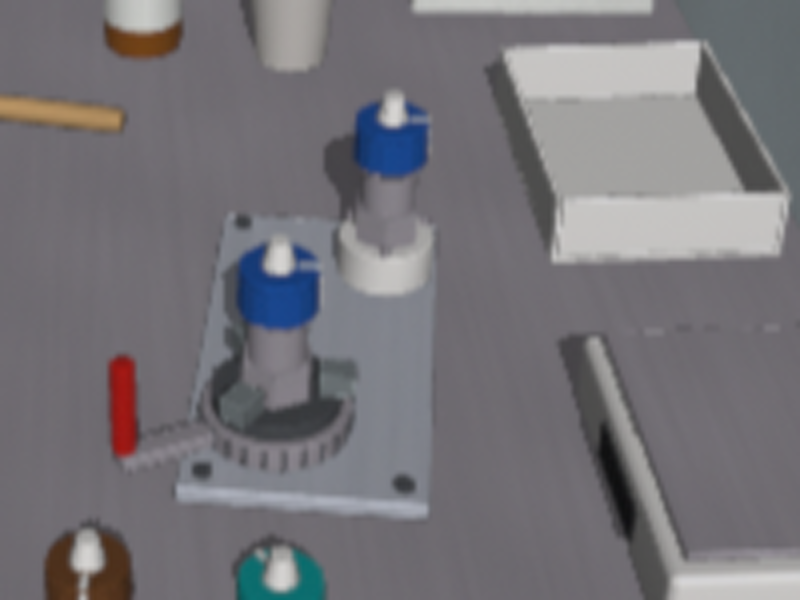

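Run:
```python
from h import *
# axis: cap top rim z=.131 : circle fit on top-surface points; pin: midlines of both views at z=.07
for n in ['scene','side']:
    c=cam(n); P=pts(c)
    for nm,x,y in [('cap',.58,-.082),('spare',.667,.082)]:
        m=(abs(P[...,2]-.131)<.006)&(np.hypot(P[...,0]-x,P[...,1]-y)<.035)
        q=P[m]; cc,r=cv2.minEnclosingCircle(q[:,:2].astype(np.float32)); print(n,nm,len(q),np.round(cc,4),round(r,4))
    m=(np.hypot(P[...,0]-.493,P[...,1]+.122)<.02)&(P[...,2]>.05)
    v,u=np.where(m); q=P[m]; print(n,'pin',len(q),np.median(q,0),u.mean(),v.mean(),q[:,2].max())
    # ray at pin height
    for v0 in np.unique(v)[::3]:
        uu=u[v==v0]; print(v0,uu.min(),uu.max(),ray(c,uu.mean(),v0,P[v0,int(uu.mean()),2]).round(4))
```

```text
scene cap 274 [ 0.5859 -0.0814] 0.0253
scene spare 304 [0.6738 0.0799] 0.0252
scene pin 93 [ 0.49671373 -0.11768027  0.07837696] 269.0 248.31182795698925 0.09481027639089669
241 267 270 [ 0.4883 -0.1173  0.094 ]
244 266 271 [ 0.4958 -0.1176  0.0917]
247 266 272 [ 0.5001 -0.1172  0.0857]
250 266 272 [ 0.5006 -0.1179  0.0754]
253 267 272 [ 0.4988 -0.1176  0.0621]
256 268 268 [ 0.4991 -0.122   0.0518]
side cap 199 [ 0.5826 -0.0843] 0.0262
side spare 149 [0.6716 0.0799] 0.0269
side pin 114 [ 0.49001771 -0.12426157  0.07580135] 310.14912280701753 286.62280701754383 0.09500910846206008
278 309 311 [ 0.4905 -0.1128  0.0923]
281 307 313 [ 0.4902 -0.1249  0.0928]
284 307 313 [ 0.49   -0.1275  0.0862]
287 307 313 [ 0.4898 -0.1272  0.0773]
290 307 313 [ 0.4899 -0.1282  0.0693]
293 308 313 [ 0.4905 -0.1247  0.0577]
296 310 310 [ 0.4891 -0.1273  0.0509]
```

The crops confirm that the blue cap at the left, on the dark toothed chuck with the red pin, is the target. The right one on the white plinth is the spare. Next I'll work out the approach to the pin.

```bash
cat >> h.py <<'E'
from scipy.spatial.transform import Rotation as Ro
def st():
    o=env.get_obs(); w,x,y,z=o['tcp_rot']; R=Ro.from_quat([x,y,z,w]).as_matrix(); return o,R
def info(tgt=None,ydir=None):
    o,R=st(); print('t',round(o['time_s'],2),'p',o['ee_pos'].round(4),'q',o['joint_pos'].round(3),'F',o['ft_force'].round(1),'M',o['torque'].round(2),'gap',round(o['finger_gap'],4))
    print('R cols x',R[:,0].round(3),'y',R[:,1].round(3),'z',R[:,2].round(3))
    if tgt is not None: print('dp cm',(R.T@(np.array(tgt)-o['ee_pos'])*100).round(2))
    if ydir is not None:
        d=R.T@np.array([np.cos(ydir),np.sin(ydir),0]); a=np.degrees(np.arctan2(-d[0],d[1])); print('spin deg',a.round(1),((a+270)%180-90+0).round(1) , 'mod180', ((a+90)%180-90).round(1))
E
python3 - <<'E'
from h import *
ax=np.array([.584,-.083]); pin=np.array([.4905,-.118]); d=pin-ax; print(np.hypot(*d),np.degrees(np.arctan2(d[1],d[0])))
tang=np.arctan2(d[1],d[0])-np.pi/2   # clockwise motion direction
print('tang',np.degrees(tang))
info((.4905,-.118,.30),tang)
c=cam('scene'); 
for u,v in [(231,260),(224,294),(149,262),(433,220)]: print(ray(c,u,v,.03).round(3))
E
```

```text
0.09983611570969693 -159.47753964146634
tang -249.47753964146634
t 0.35 p [0.2165 0.5862 0.3037] q [ 1.038  0.528  1.433 -0.     1.181 -0.178] F [ 0.3  0.9 -0.9] M [ 0.02  0.03 -0.01] gap 0.0855
R cols x [-0.938  0.346  0.   ] y [ 0.346  0.938 -0.   ] z [-0. -0. -1.]
dp cm [-50.11 -56.56   0.39]
spin deg -40.8 -40.8 mod180 -40.8
[ 0.481 -0.213  0.03 ]
[ 0.582 -0.232  0.03 ]
[ 0.461 -0.412  0.03 ]
[0.414 0.322 0.03 ]
```

Call:
{"method": "arm_command", "body": {"claw": [5,5,5,5,5,5,5,5,5,5,5,5], "dp": [[-4,-4.5,0],[-4,-4.5,0],[-4,-4.5,0],[-4,-4.5,0],[-4,-4.5,0],[-4,-4.5,0],[-4,-4.5,0],[-4,-4.5,0],[-4,-4.5,0],[-4,-4.5,0],[-4,-4.5,0],[-4,-4.5,0]], "spin": [0,0,0,0,0,0,0,0,0,0,0,0], "grip_force": 30}}

```text
time_s: 1.9
ee_pos: [0.4803, -0.0887, 0.3042]
tcp_rot: [0.0, 0.176, 0.984, 0.0]
ft_force: [1.0, 0.8, 0.7]
finger_gap: 0.0501
```

Call:
{"method": "arm_command", "body": {"claw": [5,5,5,5,5], "dp": [[0,0,0],[0,0,0],[0,0,0],[0,0,0],[0,0,0]], "spin": [-10.2,-10.2,-10.2,-10.2,0]}}

```text
time_s: 2.52
ee_pos: [0.4797, -0.0866, 0.3041]
tcp_rot: [0.0, -0.177, 0.984, -0.0]
ft_force: [0.0, 0.3, -0.9]
finger_gap: 0.0499
```

Run:
```python
from h import *
info((.4905,-.118,.20),np.radians(110.5))
c=cam('wrist'); save(c,'w1.png'); print(proj(c,(.4905,-.118,.092)),proj(c,(.584,-.083,.148)))
```

```text
t 2.52 p [ 0.4797 -0.0866  0.3041] q [-0.408  0.343  1.769 -0.     1.029 -2.335] F [ 0.   0.3 -0.9] M [ 0.01 -0.02 -0.01] gap 0.0499
R cols x [-0.937 -0.349 -0.   ] y [-0.349  0.937 -0.   ] z [ 0. -0. -1.]
dp cm [ 0.09 -3.31 10.41]
spin deg -0.1 -0.1 mod180 -0.1
[274.89465088 222.79410566] [271.84626433 374.67424739]
```

View pics/w1.png

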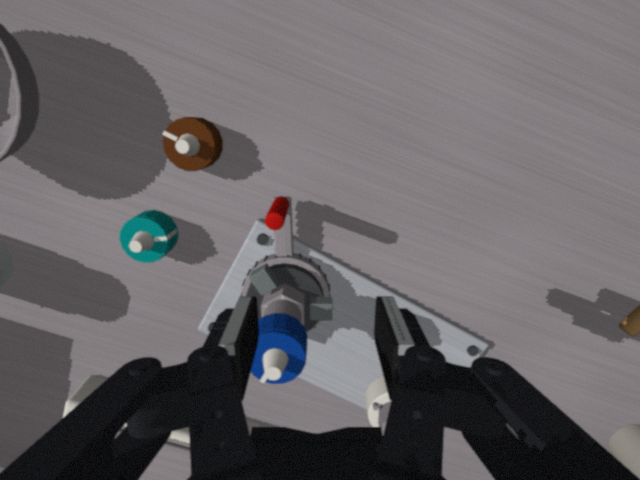

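The pin top appears at (275,220), within 3 px of my projection, and the target cap's nozzle is at (273,366). Descending over the pin.

Call:
{"method": "arm_command", "body": {"claw": [5,5,5,5,5,5,5], "dp": [[0.1,-3.3,0],[0,0,5],[0,0,5],[0,0,4],[0,0,3],[0,0,1],[0,0,0]], "spin": [0,0,0,0,0,0,0]}}

```text
time_s: 3.45
ee_pos: [0.4905, -0.1179, 0.1238]
tcp_rot: [-0.0, -0.178, 0.984, 0.0]
ft_force: [1.8, 0.4, 0.1]
finger_gap: 0.0501
```

Run:
```python
from h import *
info((.4905,-.118,.124),np.radians(110.5))
c=cam('wrist'); save(c,'w2.png')
c=cam('side'); cv2.imwrite('pics/s2.png',cv2.resize(c['frame'][190:340,230:430,::-1],(800,600),interpolation=cv2.INTER_CUBIC))
```

```text
t 3.45 p [ 0.4905 -0.1179  0.1238] q [-0.458  0.669  1.871 -0.     0.602 -2.386] F [1.8 0.4 0.1] M [ 0.04  0.01 -0.01] gap 0.0501
R cols x [-0.937 -0.35   0.   ] y [-0.35   0.937  0.   ] z [-0.  0. -1.]
dp cm [ 0.   -0.01 -0.02]
spin deg -0.0 -0.0 mod180 -0.0
```

View pics/w2.png

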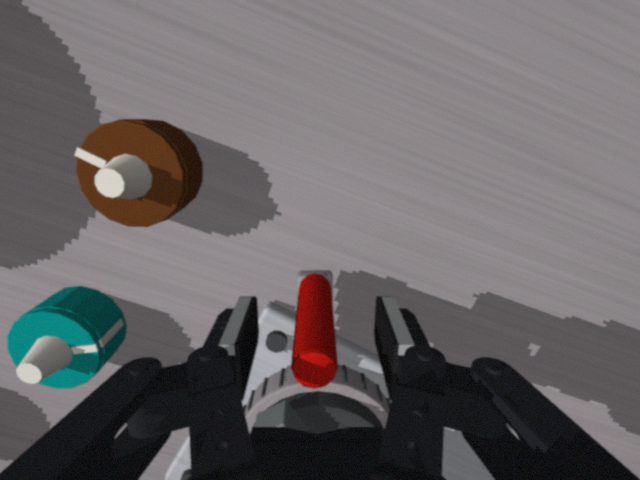

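View pics/s2.png

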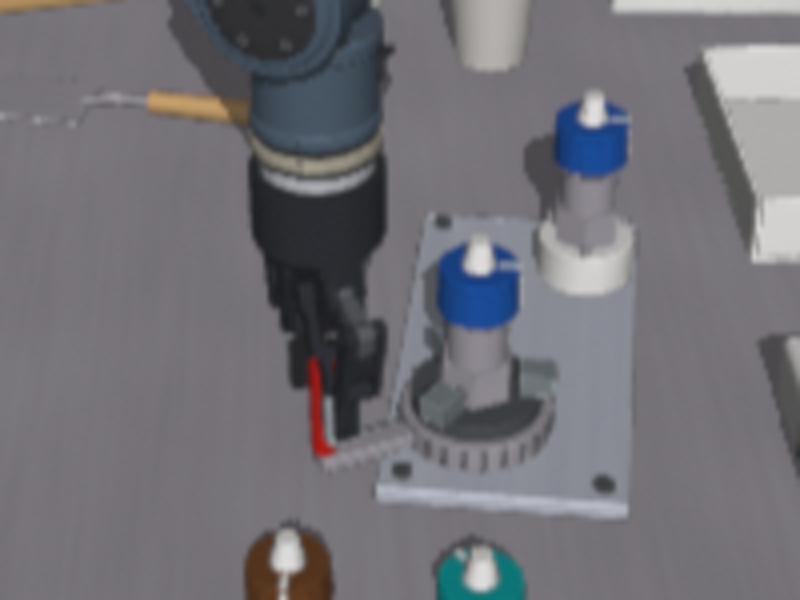

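The pin sits centred between the fingers, at (315,330) in the wrist view. I'll close on it and swing along the arc.

Call:
{"method": "arm_command", "body": {"claw": [1,1,1,1], "dp": [[0,0,0],[0,0,0],[0,0,0],[0,0,0]], "spin": [0,0,0,0], "grip_force": 30}}

```text
time_s: 4.05
ee_pos: [0.4908, -0.1181, 0.1249]
tcp_rot: [0.001, -0.178, 0.984, -0.001]
ft_force: [-1.1, 0.4, 6.2]
finger_gap: 0.0153
```

Call:
{"method": "arm_command", "body": {"claw": [1,1,1,1,1,1,1], "dp": [[-0.04,0.87,0],[-0.04,0.87,0],[-0.04,0.87,0],[-0.04,0.87,0],[-0.04,0.87,0],[-0.04,0.87,0],[0,0,0]], "spin": [5,5,5,5,5,5,0]}}

```text
time_s: 4.92
ee_pos: [0.4854, -0.0661, 0.1249]
tcp_rot: [0.0, 0.083, 0.997, -0.0]
ft_force: [-1.5, 2.3, 8.4]
finger_gap: 0.0148
```

Run:
```python
from h import *
info()
```

```text
t 4.92 p [ 0.4854 -0.0661  0.1249] q [-0.364  0.658  1.908 -0.     0.575 -1.769] F [-1.5  2.3  8.4] M [ 0.07  0.22 -0.14] gap 0.0148
R cols x [-0.986  0.165 -0.001] y [ 0.165  0.986 -0.   ] z [ 0.001 -0.    -1.   ]
```

Call:
{"method": "arm_command", "body": {"claw": [1,1,1,1], "dp": [[-0.03,0.7,0],[-0.03,0.7,0],[0,0,0],[0,0,0]], "spin": [4,4,0,0]}}

```text
time_s: 5.42
ee_pos: [0.4887, -0.0527, 0.1249]
tcp_rot: [0.0, 0.152, 0.988, -0.0]
ft_force: [-1.2, -0.4, 7.3]
finger_gap: 0.0152
```

Call:
{"method": "arm_command", "body": {"claw": [1,1,1], "dp": [[-0.02,0.52,0],[0,0,0],[0,0,0]], "spin": [3,0,0]}}

```text
time_s: 5.8
ee_pos: [0.4903, -0.048, 0.1249]
tcp_rot: [-0.0, 0.178, 0.984, -0.0]
ft_force: [-2.2, -0.9, 9.0]
finger_gap: 0.0155
```

Run:
```python
from h import *
info()
c=cam('side'); cv2.imwrite('pics/s3.png',cv2.resize(c['frame'][190:340,230:430,::-1],(800,600),interpolation=cv2.INTER_CUBIC))
```

```text
t 5.8 p [ 0.4903 -0.048   0.1249] q [-3.250e-01  6.590e-01  1.901e+00 -1.000e-03  5.810e-01 -1.538e+00] F [-2.2 -0.9  9. ] M [-0.24  0.35 -0.1 ] gap 0.0155
R cols x [-0.937  0.35  -0.   ] y [ 0.35   0.937 -0.   ] z [-0. -0. -1.]
```

View pics/s3.png

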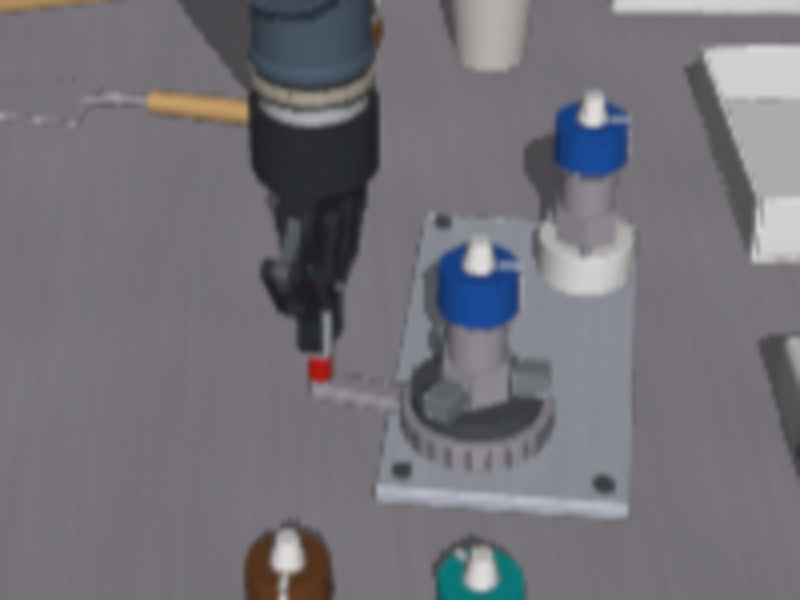

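The pin has swung about 41° and the jaws are still moving freely. I'll continue in small steps.

Call:
{"method": "arm_command", "body": {"claw": [1,1,1], "dp": [[-0.02,0.52,0],[0,0,0],[0,0,0]], "spin": [3,0,0]}}

```text
time_s: 6.22
ee_pos: [0.4922, -0.0432, 0.1249]
tcp_rot: [-0.0, 0.203, 0.979, -0.0]
ft_force: [-2.7, -1.1, 8.1]
finger_gap: 0.0155
```

Call:
{"method": "arm_command", "body": {"claw": [1,1,1], "dp": [[-0.02,0.52,0],[0,0,0],[0,0,0]], "spin": [3,0,0]}}

```text
time_s: 6.6
ee_pos: [0.4944, -0.0384, 0.1249]
tcp_rot: [-0.0, 0.229, 0.973, -0.0]
ft_force: [-2.0, -1.0, 8.3]
finger_gap: 0.0152
```

Call:
{"method": "arm_command", "body": {"claw": [1,1,1], "dp": [[-0.02,0.35,0],[0,0,0],[0,0,0]], "spin": [2,0,0]}}

```text
time_s: 6.98
ee_pos: [0.4959, -0.0355, 0.1249]
tcp_rot: [-0.0, 0.246, 0.969, -0.0]
ft_force: [-3.0, -1.6, 8.2]
finger_gap: 0.015
```

Run:
```python
from h import *
info()
```

```text
t 6.97 p [ 0.4959 -0.0355  0.1249] q [-2.960e-01  6.620e-01  1.889e+00 -1.000e-03  5.910e-01 -1.369e+00] F [-3.  -1.6  8.2] M [-0.28  0.47 -0.09] gap 0.015
R cols x [-0.879  0.477  0.001] y [ 0.477  0.879 -0.001] z [-0.001 -0.    -1.   ]
```

Call:
{"method": "arm_command", "body": {"claw": [1,1,1], "dp": [[-0.02,0.52,0],[0,0,0],[0,0,0]], "spin": [3,0,0]}}

```text
time_s: 7.35
ee_pos: [0.4985, -0.0308, 0.1249]
tcp_rot: [-0.0, 0.271, 0.963, -0.0]
ft_force: [-2.5, -1.0, 8.4]
finger_gap: 0.015
```

Call:
{"method": "arm_command", "body": {"claw": [1,1,1], "dp": [[-0.02,0.35,0],[0,0,0],[0,0,0]], "spin": [2,0,0]}}

```text
time_s: 7.72
ee_pos: [0.5003, -0.0281, 0.1249]
tcp_rot: [-0.001, 0.288, 0.958, -0.0]
ft_force: [-3.6, -1.1, 8.5]
finger_gap: 0.0153
```

Call:
{"method": "arm_command", "body": {"claw": [1,1,1], "dp": [[-0.02,0.35,0],[0,0,0],[0,0,0]], "spin": [2,0,0]}}

```text
time_s: 8.1
ee_pos: [0.5021, -0.0254, 0.1249]
tcp_rot: [-0.001, 0.304, 0.953, -0.001]
ft_force: [-5.0, -2.5, 9.8]
finger_gap: 0.015
```

Run:
```python
from h import *
info()
```

```text
t 8.1 p [ 0.5021 -0.0254  0.1249] q [-0.273  0.666  1.874 -0.002  0.603 -1.224] F [-5.  -2.5  9.8] M [-0.39  0.57 -0.04] gap 0.015
R cols x [-0.815  0.58   0.002] y [ 0.58   0.815 -0.002] z [-0.002 -0.    -1.   ]
```

Call:
{"method": "arm_command", "body": {"claw": [1,1,1], "dp": [[-0.02,0.26,0],[0,0,0],[0,0,0]], "spin": [1.5,0,0]}}

```text
time_s: 8.48
ee_pos: [0.5034, -0.0236, 0.1249]
tcp_rot: [-0.001, 0.317, 0.949, -0.001]
ft_force: [-4.9, -3.4, 9.8]
finger_gap: 0.0152
```

Call:
{"method": "arm_command", "body": {"claw": [1,1,1], "dp": [[-0.02,0.26,0],[0,0,0],[0,0,0]], "spin": [1.5,0,0]}}

```text
time_s: 8.85
ee_pos: [0.5049, -0.0218, 0.1248]
tcp_rot: [-0.002, 0.329, 0.944, -0.001]
ft_force: [-5.3, -4.8, 10.0]
finger_gap: 0.015
```

Run:
```python
from h import *
info()
c=cam('scene'); cv2.imwrite('pics/c4.png',cv2.resize(c['frame'][200:350,220:420,::-1],(800,600),interpolation=cv2.INTER_CUBIC))
```

```text
t 8.85 p [ 0.5049 -0.0218  0.1248] q [-0.264  0.668  1.867 -0.003  0.61  -1.162] F [-5.3 -4.8 10. ] M [-0.67  0.81 -0.01] gap 0.015
R cols x [-0.784  0.621  0.002] y [ 0.621  0.784 -0.003] z [-0.004 -0.001 -1.   ]
```

View pics/c4.png

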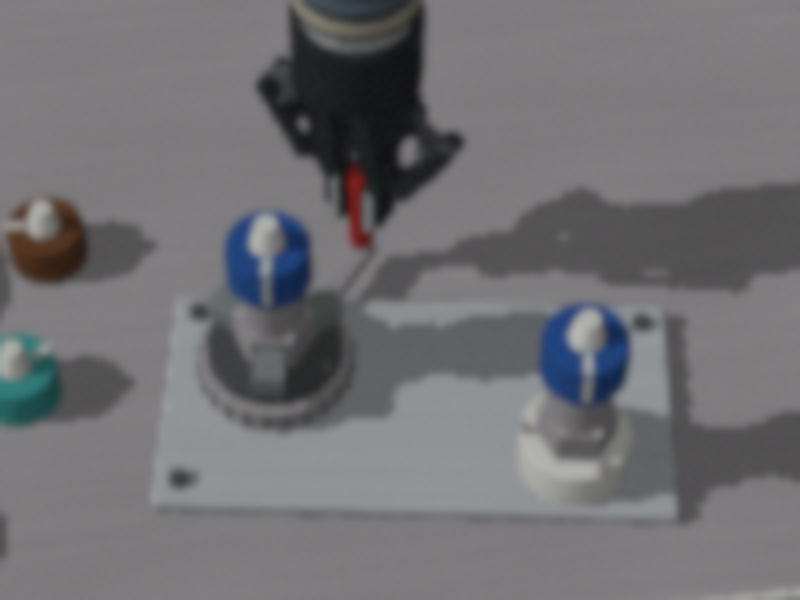

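The jaws now look closed against the foot, and the tangential force is rising (about 7 N). I'll tighten further.

Call:
{"method": "arm_command", "body": {"claw": [1,1,1], "dp": [[-0.02,0.35,0],[0,0,0],[0,0,0]], "spin": [2,0,0]}}

```text
time_s: 9.28
ee_pos: [0.5069, -0.0193, 0.1249]
tcp_rot: [-0.002, 0.345, 0.939, -0.001]
ft_force: [-6.9, -4.6, 11.0]
finger_gap: 0.0151
```

Call:
{"method": "arm_command", "body": {"claw": [1,1,1], "dp": [[-0.02,0.35,0],[0,0,0],[0,0,0]], "spin": [2,0,0]}}

```text
time_s: 9.65
ee_pos: [0.509, -0.0169, 0.1249]
tcp_rot: [-0.002, 0.361, 0.932, -0.002]
ft_force: [-7.7, -5.3, 11.4]
finger_gap: 0.0154
```

Run:
```python
from h import *
info()
```

```text
t 9.65 p [ 0.509  -0.0169  0.1249] q [-0.252  0.671  1.856 -0.004  0.62  -1.08 ] F [-7.7 -5.3 11.4] M [-0.9   0.96  0.09] gap 0.0154
R cols x [-0.739  0.674  0.003] y [ 0.674  0.739 -0.005] z [-0.005 -0.001 -1.   ]
```

Call:
{"method": "arm_command", "body": {"claw": [1,1,1], "dp": [[-0.02,0.35,0],[0,0,0],[0,0,0]], "spin": [2,0,0]}}

```text
time_s: 10.02
ee_pos: [0.5111, -0.0146, 0.1249]
tcp_rot: [-0.003, 0.377, 0.926, -0.002]
ft_force: [-8.5, -7.1, 11.8]
finger_gap: 0.015
```

Call:
{"method": "arm_command", "body": {"claw": [1,1,1], "dp": [[-0.02,0.35,0],[0,0,0],[0,0,0]], "spin": [2,0,0]}}

```text
time_s: 10.4
ee_pos: [0.5132, -0.0125, 0.1248]
tcp_rot: [-0.003, 0.393, 0.919, -0.002]
ft_force: [-9.4, -9.8, 11.2]
finger_gap: 0.0158
```

Run:
```python
from h import *
info()
c=cam('wrist'); save(c,'w5.png')
```

```text
t 10.4 p [ 0.5132 -0.0125  0.1248] q [-0.241  0.674  1.844 -0.006  0.63  -0.998] F [-9.4 -9.8 11.2] M [-1.33  1.22  0.1 ] gap 0.0158
R cols x [-0.691  0.723  0.004] y [ 0.723  0.691 -0.007] z [-0.008 -0.002 -1.   ]
```

View pics/w5.png

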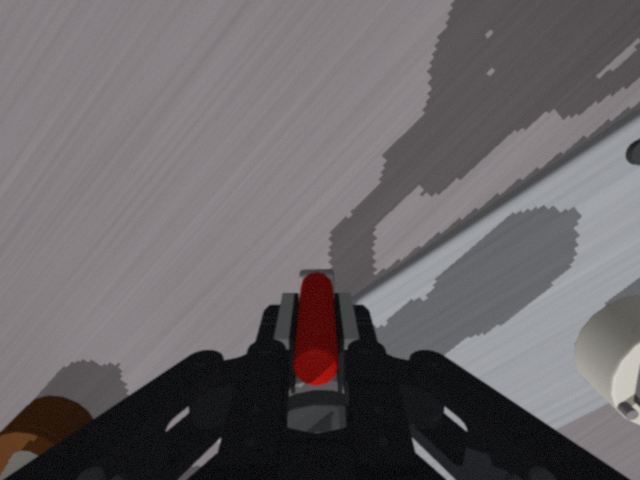

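The pin is still held in the pads, with about 13.6 N tangentially. One more nudge, then I'll release slowly and check that the sleeve holds.

Call:
{"method": "arm_command", "body": {"claw": [1,1,1,1,1], "dp": [[-0.02,0.3,0],[0,0,0],[0,0,0],[0,0,0],[0,0,0]], "spin": [1.7,0,0,0,0]}}

```text
time_s: 11.08
ee_pos: [0.515, -0.0107, 0.1248]
tcp_rot: [-0.004, 0.407, 0.914, -0.003]
ft_force: [-11.1, -10.1, 13.8]
finger_gap: 0.0151
```

Call:
{"method": "arm_command", "body": {"claw": [5,5,5,5], "dp": [[0,0,0],[0,0,0],[0,0,0],[0,0,0]], "spin": [0,0,0,0]}}

```text
time_s: 11.58
ee_pos: [0.5179, -0.0097, 0.1237]
tcp_rot: [-0.001, 0.408, 0.913, -0.001]
ft_force: [-2.9, -4.6, 0.5]
finger_gap: 0.0498
```

Run:
```python
from h import *
info()
c=cam('wrist'); save(c,'w6.png')
```

```text
t 11.57 p [ 0.5179 -0.0097  0.1237] q [-0.234  0.679  1.836 -0.002  0.63  -0.964] F [-2.9 -4.6  0.5] M [-0.73  0.46  0.06] gap 0.0498
R cols x [-0.668  0.744  0.001] y [ 0.744  0.668 -0.002] z [-0.003 -0.    -1.   ]
```

View pics/w6.png

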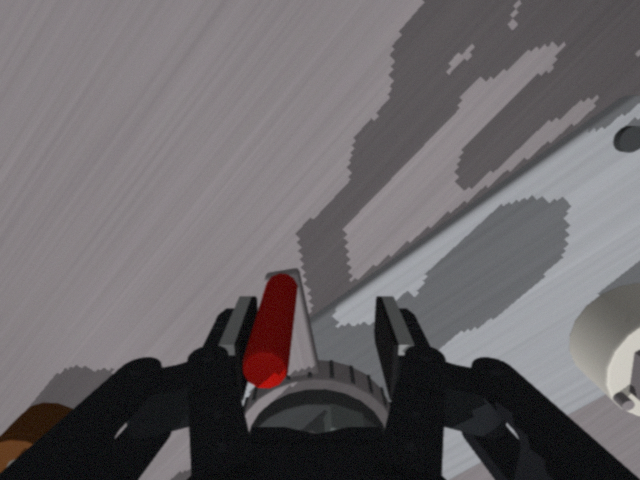

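On opening, the pin sprang back about 10° and now rests on the left finger, which carries about 5 N. I'll back off slowly to see where it stays.

Call:
{"method": "arm_command", "body": {"claw": [5,5,5,5,5,5], "dp": [[0,-0.2,0],[0,-0.2,0],[0,-0.2,0],[0,-0.2,0],[0,-0.2,0],[0,0,0]], "spin": [0,0,0,0,0,0]}}

```text
time_s: 12.38
ee_pos: [0.5114, -0.0161, 0.124]
tcp_rot: [0.0, 0.408, 0.913, 0.0]
ft_force: [-0.0, 1.1, 0.2]
finger_gap: 0.0499
```

Run:
```python
from h import *
info()
c=cam('wrist'); save(c,'w7.png')
P=pts(c); hsv=cv2.cvtColor(c['frame'],cv2.COLOR_RGB2HSV); m=(hsv[...,0]<5)&(hsv[...,1]>180)&(hsv[...,2]>60)
q=P[m]; q=q[(q[:,2]>.086)&(q[:,2]<.097)]; print(len(q),q.mean(0)); d=q.mean(0)[:2]-[.584,-.083]; print(np.degrees(np.arctan2(d[1],d[0])),np.hypot(*d))
```

```text
t 12.38 p [ 0.5114 -0.0161  0.124 ] q [-0.25   0.673  1.853  0.     0.615 -0.98 ] F [-0.   1.1  0.2] M [ 0.   -0.02  0.03] gap 0.0499
R cols x [-0.667  0.745 -0.   ] y [0.745 0.667 0.   ] z [ 0.  0. -1.]
1459 [ 0.50101384 -0.02266645  0.09047235]
143.9816665760174 0.10260038679026044
```

View pics/w7.png

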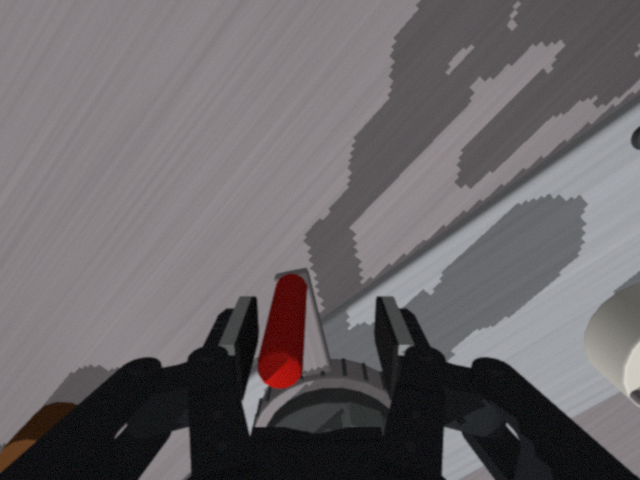

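The pin now stands free of the fingers. It stayed about 56° clockwise of its start, the end of a slow unload, so jaw preload is being held by the sleeve friction. I'll rise, move over the cap and measure it from the wrist.

Call:
{"method": "arm_command", "body": {"claw": [5,5,5,5,8.5,8.5,8.5], "dp": [[0,0,-5],[0,0,-5],[0,0,-4],[0,0,0],[-4.9,0.5,0],[-4.9,0.4,0],[0,0,0]], "spin": [0,0,0,0,0,0,0]}}

```text
time_s: 13.3
ee_pos: [0.5856, -0.0855, 0.2625]
tcp_rot: [0.001, 0.409, 0.912, -0.0]
ft_force: [-1.1, 0.7, -0.3]
finger_gap: 0.0849
```

Run:
```python
from h import *
info((.5843,-.0829,.17))
c=cam('wrist'); save(c,'w8.png'); P=pts(c)
hsv=cv2.cvtColor(c['frame'],cv2.COLOR_RGB2HSV); m=(hsv[...,0]>108)&(hsv[...,0]<125)&(hsv[...,1]>150)&(hsv[...,2]>50)
q=P[m]; q=q[(np.hypot(q[:,0]-.584,q[:,1]+.083)<.04)]; print(len(q),q.min(0),q.max(0))
t=q[abs(q[:,2]-.131)<.005]; print(cv2.minEnclosingCircle(t[:,:2].astype(np.float32)))
print(proj(c,(.5843,-.0829,.148)))
c=cam('scene'); cv2.imwrite('pics/c8.png',cv2.resize(c['frame'][200:350,220:420,::-1],(800,600),interpolation=cv2.INTER_CUBIC))
```

```text
t 13.3 p [ 0.5856 -0.0855  0.2625] q [-0.334  0.532  1.561 -0.     1.047 -1.061] F [-1.1  0.7 -0.3] M [0.03 0.02 0.02] gap 0.0849
R cols x [-0.665  0.747 -0.001] y [0.747 0.665 0.   ] z [ 0.001 -0.001 -1.   ]
dp cm [0.3  0.07 9.25]
1555 [ 0.55907136 -0.10592138  0.10297636] [ 0.60659889 -0.05823522  0.13262118]
((0.5830449461936951, -0.08218540251255035), 0.02384580671787262)
[318.09309286 267.51524222]
```

View pics/w8.png

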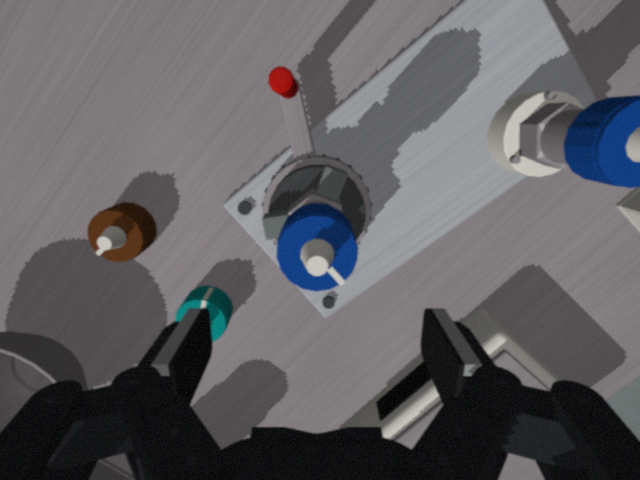

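View pics/c8.png

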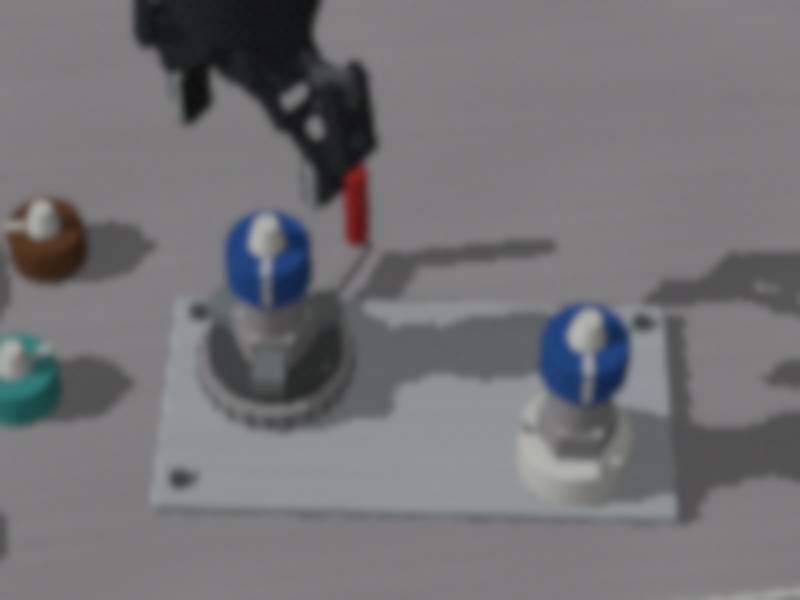

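The cap is centred at about (317,248) in the wrist view; its fitted centre is (0.583,-0.082) with r 23.8 mm. In the scene crop the pin stays at (355,205) and the cap is still seated. Descending to grip.

Call:
{"method": "arm_command", "body": {"claw": [8.5,8.5,8.5,8.5], "dp": [[0.36,0.04,0],[0,0,4],[0,0,4],[0,0,1.2]], "spin": [0,0,0,0]}}

```text
time_s: 13.9
ee_pos: [0.579, -0.0785, 0.1697]
tcp_rot: [-0.003, 0.408, 0.913, -0.0]
ft_force: [0.6, 0.5, -0.3]
finger_gap: 0.0852
```

Call:
{"method": "arm_command", "body": {"claw": [4,4,4,4,4], "dp": [[0,0,0],[0,0,0],[0,0,0],[0,0,0],[0,0,0]], "spin": [0,0,0,0,0], "grip_force": 60}}

```text
time_s: 14.52
ee_pos: [0.5825, -0.0804, 0.1738]
tcp_rot: [0.002, 0.408, 0.913, 0.0]
ft_force: [0.1, 0.8, 6.2]
finger_gap: 0.0466
```

Run:
```python
from h import *
info()
c=cam('side'); cv2.imwrite('pics/s9.png',cv2.resize(c['frame'][190:340,250:450,::-1],(800,600),interpolation=cv2.INTER_CUBIC))
```

```text
t 14.53 p [ 0.5825 -0.0804  0.1738] q [-0.327  0.652  1.637  0.     0.849 -1.057] F [0.1 0.8 6.2] M [ 0.1   0.07 -0.01] gap 0.0466
R cols x [-0.667  0.745 -0.003] y [0.745 0.667 0.002] z [ 0.004 -0.001 -1.   ]
```

View pics/s9.png

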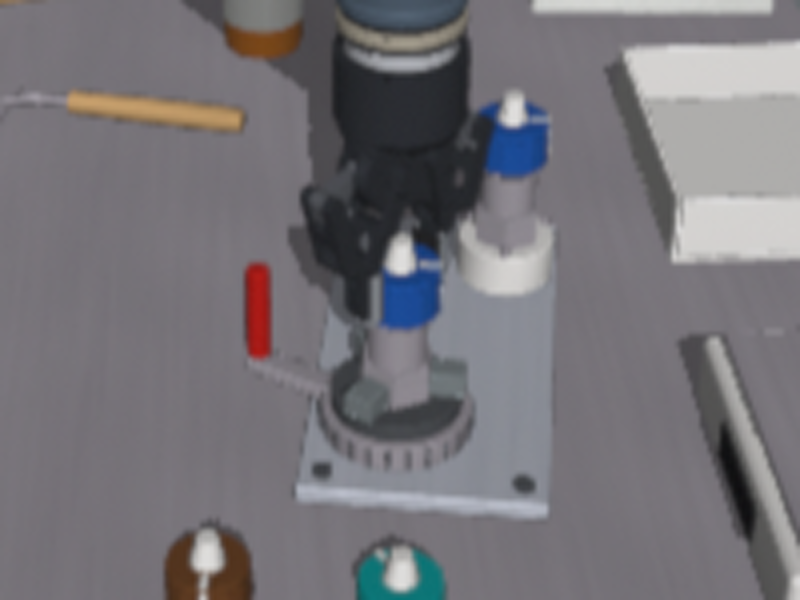

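The fingers hold the cap at the right height (side view, cap at (410,285)), 6 N vertical. Trial turn: counter-clockwise (negative spin) first, in small steps while watching the moment.

Call:
{"method": "arm_command", "body": {"claw": [4,4,4], "dp": [[0,0,0],[0,0,0],[0,0,0]], "spin": [-6,0,0]}}

```text
time_s: 14.95
ee_pos: [0.5825, -0.0805, 0.1738]
tcp_rot: [0.002, 0.36, 0.933, 0.0]
ft_force: [-0.5, -0.4, 6.0]
finger_gap: 0.0469
```

Run:
```python
from h import *
info()
```

```text
t 14.95 p [ 0.5825 -0.0805  0.1738] q [-0.327  0.652  1.637  0.     0.849 -1.161] F [-0.5 -0.4  6. ] M [-0.01  0.1  -0.1 ] gap 0.0469
R cols x [-0.741  0.672 -0.003] y [0.672 0.741 0.002] z [ 0.004 -0.001 -1.   ]
```

Call:
{"method": "arm_command", "body": {"claw": [4,4,4,4], "dp": [[0,0,0],[0,0,0],[0,0,0],[0,0,0]], "spin": [-4,-4,0,0]}}

```text
time_s: 15.45
ee_pos: [0.5822, -0.0797, 0.1739]
tcp_rot: [0.001, 0.296, 0.955, 0.001]
ft_force: [-1.9, 2.7, 7.6]
finger_gap: 0.0469
```

Run:
```python
from h import *
info()
o=env.get_obs(); print(o['joint_torque'].round(2))
```

```text
t 15.45 p [ 0.5822 -0.0797  0.1739] q [-0.327  0.652  1.638  0.003  0.849 -1.3  ] F [-1.9  2.7  7.6] M [ 0.47  0.04 -0.57] gap 0.0469
R cols x [-0.825  0.565 -0.002] y [0.565 0.825 0.003] z [ 0.003  0.001 -1.   ]
[ -0.8  -39.89 -11.45  -0.91  -0.36  -0.61]
```

The moment jumped from -0.10 to -0.57 N m within 14°, which looks like the hard stop. I'll try the other way.

Call:
{"method": "arm_command", "body": {"claw": [4,4,4,4,4,4,4], "dp": [[0,0,0],[0,0,0],[0,0,0],[0,0,0],[0,0,0],[0,0,0],[0,0,0]], "spin": [6,6,6,6,6,0,0]}}

```text
time_s: 16.32
ee_pos: [0.5826, -0.0806, 0.1738]
tcp_rot: [0.002, 0.531, 0.847, 0.0]
ft_force: [0.2, -0.1, 6.7]
finger_gap: 0.047
```

Run:
```python
from h import *
info()
c=cam('side'); cv2.imwrite('pics/s10.png',cv2.resize(c['frame'][190:340,250:450,::-1],(800,600),interpolation=cv2.INTER_CUBIC))
c=cam('wrist'); save(c,'w10.png')
```

```text
t 16.32 p [ 0.5826 -0.0806  0.1738] q [-0.327  0.652  1.637 -0.     0.848 -0.778] F [ 0.2 -0.1  6.7] M [-0.07  0.04 -0.02] gap 0.047
R cols x [-0.435  0.9   -0.003] y [0.9   0.435 0.003] z [ 0.004 -0.001 -1.   ]
```

View pics/s10.png

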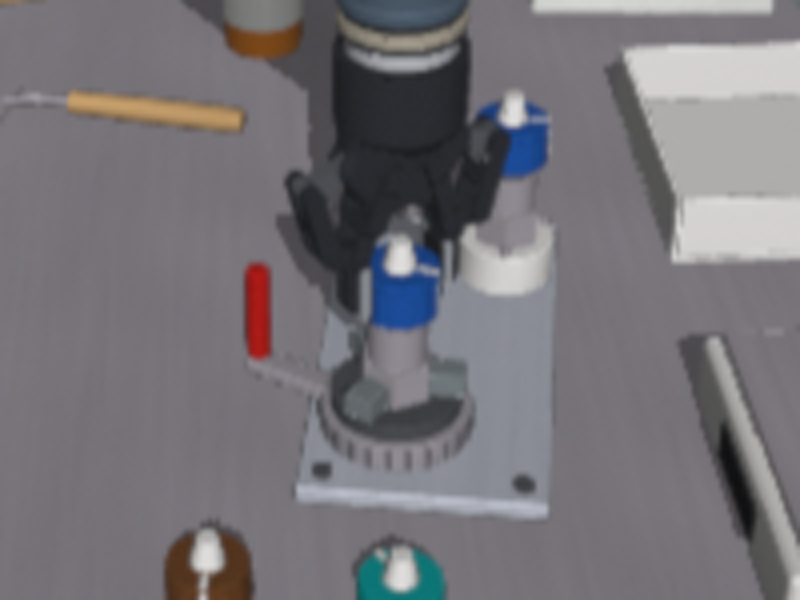

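View pics/w10.png

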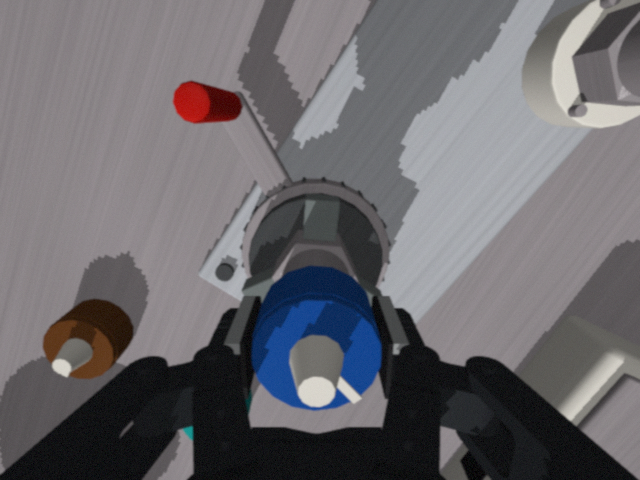

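The moment stays near 0, the hex foot hasn't moved, and the stripe has turned with the fingers: the side view shows it tilted at (430,271). So it loosens clockwise (a left-handed thread), and I'll keep turning that way.

Call:
{"method": "arm_command", "body": {"claw": [4,4,4,4,4,4,4,4], "dp": [[0,0,0],[0,0,0],[0,0,0],[0,0,0],[0,0,0],[0,0,0],[0,0,0],[0,0,0]], "spin": [7,7,7,7,7,7,0,0]}}

```text
time_s: 17.42
ee_pos: [0.5826, -0.0807, 0.1739]
tcp_rot: [0.002, 0.8, 0.601, 0.001]
ft_force: [-0.3, -0.9, 6.2]
finger_gap: 0.0468
```

Run:
```python
from h import *
info()
c=cam('side'); cv2.imwrite('pics/s11.png',cv2.resize(c['frame'][190:340,250:450,::-1],(800,600),interpolation=cv2.INTER_CUBIC))
```

```text
t 17.43 p [ 0.5826 -0.0807  0.1739] q [-0.327  0.652  1.637 -0.     0.848 -0.045] F [-0.3 -0.9  6.2] M [-0.03  0.13 -0.08] gap 0.0468
R cols x [ 0.279  0.96  -0.   ] y [ 0.96  -0.279  0.004] z [ 0.004 -0.002 -1.   ]
```

View pics/s11.png

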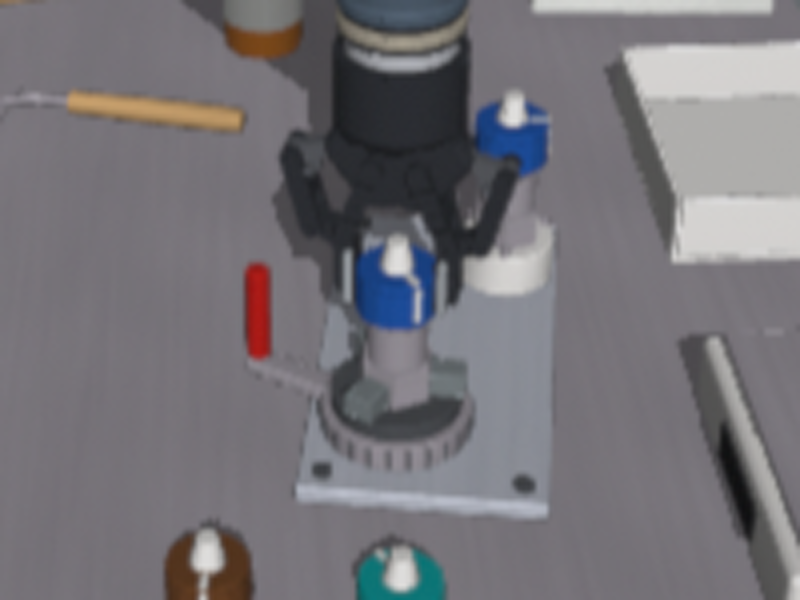

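The cap turns with the fingers; the stripe is now at (418,300), about 55° round, and the cap is still seated. I'll turn on towards the stop.

Call:
{"method": "arm_command", "body": {"claw": [4,4,4,4,4], "dp": [[0,0,0],[0,0,0],[0,0,0],[0,0,0],[0,0,0]], "spin": [7,7,3,0,0]}}

```text
time_s: 18.1
ee_pos: [0.5828, -0.0806, 0.1739]
tcp_rot: [0.002, 0.88, 0.476, 0.002]
ft_force: [-0.1, -0.3, 6.2]
finger_gap: 0.0469
```

Run:
```python
from h import *
info()
```

```text
t 18.1 p [ 0.5828 -0.0806  0.1739] q [-0.327  0.652  1.637  0.     0.848  0.252] F [-0.1 -0.3  6.2] M [ 0.01  0.02 -0.07] gap 0.0469
R cols x [0.547 0.837 0.001] y [ 0.837 -0.547  0.005] z [ 0.005 -0.001 -1.   ]
```

Call:
{"method": "arm_command", "body": {"claw": [4,4,4,4], "dp": [[0,0,-0.5],[0,0,-0.5],[0,0,0],[0,0,0]], "spin": [0,0,0,0]}}

```text
time_s: 18.6
ee_pos: [0.5825, -0.0804, 0.1826]
tcp_rot: [0.001, 0.88, 0.476, 0.001]
ft_force: [4.1, -0.9, 0.4]
finger_gap: 0.0467
```

Run:
```python
from h import *
info()
c=cam('side'); cv2.imwrite('pics/s12.png',cv2.resize(c['frame'][190:340,250:450,::-1],(800,600),interpolation=cv2.INTER_CUBIC))
```

```text
t 18.6 p [ 0.5825 -0.0804  0.1826] q [-0.327  0.639  1.632  0.     0.868  0.252] F [ 4.1 -0.9  0.4] M [-0.04 -0.83  0.04] gap 0.0467
R cols x [0.547 0.837 0.001] y [ 0.837 -0.547  0.003] z [ 0.003 -0.001 -1.   ]
```

View pics/s12.png

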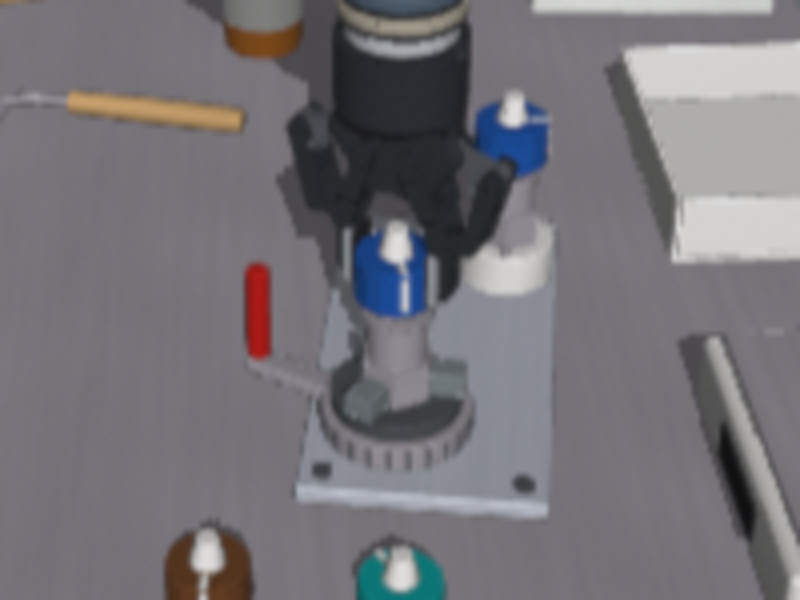

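The cap has risen with the fingers (about 9 mm) with no pull on the wrist, so the thread is free. Lifting clear.

Call:
{"method": "arm_command", "body": {"claw": [4,4,4,4,4,4,4,4], "dp": [[0,0,-1],[0,0,-1.5],[0,0,-1.5],[0,0,-2],[0,0,-2],[0,0,-1],[0,0,0],[0,0,0]], "spin": [0,0,0,0,0,0,0,0]}}

```text
time_s: 19.65
ee_pos: [0.5808, -0.0799, 0.2713]
tcp_rot: [-0.001, 0.88, 0.476, -0.001]
ft_force: [0.3, 0.7, 0.3]
finger_gap: 0.0468
```

Run:
```python
from h import *
info()
c=cam('side'); save(c,'s13.png')
c=cam('scene'); cv2.imwrite('pics/c13.png',cv2.resize(c['frame'][200:350,220:420,::-1],(800,600),interpolation=cv2.INTER_CUBIC))
```

```text
t 19.65 p [ 0.5808 -0.0799  0.2713] q [-0.327  0.515  1.565 -0.     1.064  0.252] F [0.3 0.7 0.3] M [-0.02 -0.    0.  ] gap 0.0468
R cols x [ 0.547  0.837 -0.   ] y [ 0.837 -0.547 -0.002] z [-0.002  0.001 -1.   ]
```

View pics/s13.png

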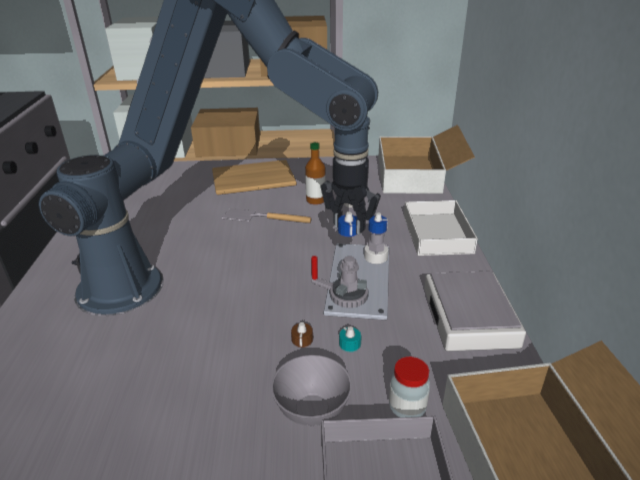

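View pics/c13.png

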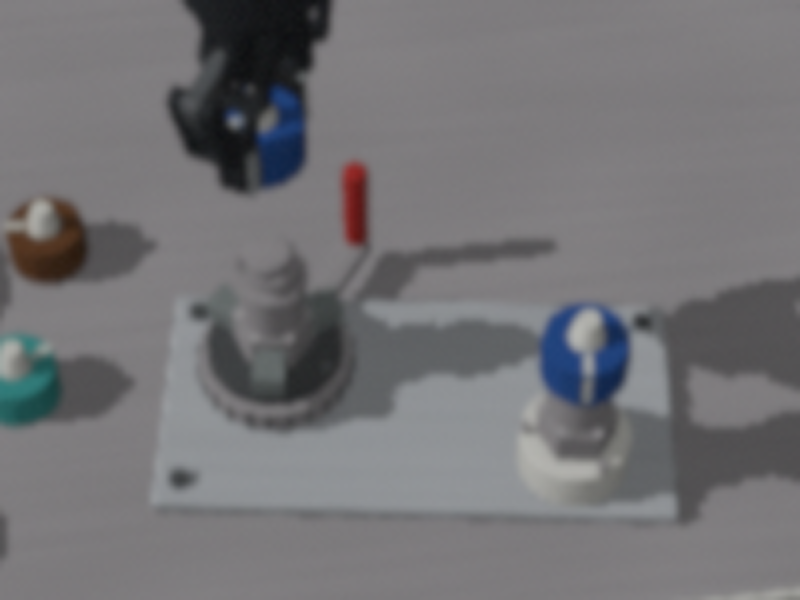

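The cap is held about 97 mm above its seat (scene crop, (280,140)) and the bare neck stands in the closed jaws at (270,290). The pin hasn't moved since release (355,205), and the spare and the other things look unmoved. Handing in.

Run:
```python
from h import *
print(env.hand_in()); info()
```

```text
the job is handed in; nothing more can be done
None
the job is handed in; nothing more can be done
```

I clamped the filler, unscrewed its blue cap, lifted the cap about 97 mm above its seat, and handed the job in at about 20 s with the cap still in the fingers. No verdict was reported.

- **Clamping:** I swung the handle clockwise to about 69°, with about 15 N at the pin. When I released the pin it sprang back to about 56°, because the clamped jaws are springy. It has not moved since, so the jaws should still be tight. I couldn't measure the jaw forces directly.
- **Unscrewing:** Counter-clockwise met a hard stop at a moment of about 0.6 N m. Clockwise turned freely for about 75°, so the thread is left-handed. The cap then lifted off without any pull on the wrist.
- **Last checks:** The finger opening is 46.8 mm and the wrist force is under 1 N. In the pictures the filler stands in the closed jaws, and the spare filler and the other things look undisturbed.

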